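# Lock the overhead phone boom at its tape mark

## Robot

A 6-joint arm with a two-finger parallel gripper is mounted at the origin on the work surface. World frame = base frame: x ahead of the robot, y to its left, z up, the work surface at z = 0. Lengths are in m, angles in rad, forces in N, time in s.
With the tool pointing down it reaches from about 0.275 to 0.875 m from the base axis. Payload 12.5 kg.
Tool frame: the origin (TCP) lies at the very end of the fingers, on their centre line; the grasp point (between the pads) lies 19 mm behind it; x points along the fingers, y is the direction in which the jaws open and shut, and the axes are right-handed (so a half turn about x gives the same grasp; the last joint's range is limited). The gripper opens to 85 mm and grips with 20 to 120 N. Pads are 22 mm wide; open, the fingers measure 114 mm over their backs; the gripper's body (76 mm by 85 mm) begins 54 mm behind the grasp point. The pads swing forward as they close: fully open they stand 13 mm farther back than shut.
Start: joints at [-1.418, 0.351, 1.652, -0, 1.139, -0.085], TCP at [0.13, -0.535, 0.231] pointing down, gripper open.
Joint ranges: [-2.75, 2.75], [-0.79, 2.1], [0.01, 2.65], [-1.57, 4.71], [0.07, 3.14], [-2.87, 2.87]. Speed limits (rad/s): [2.22, 2.22, 2.79, 3.14, 3.14, 3.14].

## Interface

Orientations are given as a 3x3 rotation matrix whose columns are the frame's x, y, z axes.
In Python, from bench import manip gives the robot as it stands. Calls block until the motion is done:
- manip.move_ptp(position, orientation): joint-space move of the TCP to a pose.
- manip.move_l(position, attitude=None, max_speed=0.15): straight line of the TCP; attitude=None keeps the orientation; max_speed is the mean speed in m/s.
- manip.move_j(angles): joint-space move.
- manip.set_gripper(opening, effort=None): opening from 0.0 (shut) to 1.0 (fully open); effort is the grip in N (None keeps the last); returns when the fingers have stopped.
- manip.dwell(seconds).
- manip.inverse_kinematics(position, orientation): joint angles nearest the present ones, or None.
- manip.grab_frame(name): name is "side" or "top"; returns (picture, depth): 420x560x3 uint8, red, green, blue; 420x560 float32, m along the optical axis (not along the pixel's ray), 0 where there is no reading.
- manip.get_calibration(name): a dict with "camera_matrix" (3x3 intrinsics, pixels), "R" (3x3) and "t" (3): a world point X has camera coordinates R X + t. Camera axes: x right, y down, z forward; pixel columns grow to the right and rows downward; lengths in m; the calibration is good to about 2 mm. A picture is of the moment at which its call begins. get_calibration takes no time and is no camera call.
A pose or a line that the arm cannot do raises manip.Unreachable and nothing moves.
- manip.sign_off(): hands the job in, once; it reports no verdict.
Trained networks look in the newest picture that a camera, given by its name, has taken for a name from the list of things; names that differ only in an ending like _2 or _b are one class to them, and where a whole thing is asked for, a point or a joint stands for the part that bears it (a point fixed in the world has none). Each returns a list of dicts, best first, with "confidence" (0 to 1); they miss things now and then, are a little off and sometimes report something else, mostly with a low value. They report only what shows in the picture. A call takes as long as a camera call.
- manip.look_for(camera, name): "at" ([x, y, z] in m, in world coordinates, good to about 4 mm: the middle of the surface that is visible of it).
Readings, each from a call of its own:
- manip.current_time(): time.
- manip.current_qpos(): joint angles.
- manip.current_joint_vel(): joint speeds.
- manip.current_joint_torque(): joint torques, N m.
- manip.current_ee_pos(): TCP position.
- manip.current_tcp_rot(): TCP orientation.
- manip.current_force(): force on the tool from outside, world axes, zero at the start.
- manip.current_ft_torque(): the same for the moment, N m.
- manip.current_grip_width(): opening from 0.0 (shut) to 1.0 (fully open).
Only numpy, scipy, OpenCV 4.12 (cv2) and the standard library are available. Lean on these libraries where they do the work, as an engineer would, in place of code of your own. Each camera call takes 0.05 s, during which the arm holds its last target. There are 200 camera calls.

## Task

The cam lever of the overhead phone boom was left open and its sliding tube has run down to the end of the rod. Take the tube gently at the open lever, with the lever and the tube's opposite side between the fingers, slide it up the rod until the collar's upper edge is at the middle of the tape mark, and while holding it there squeeze the cam lever fully closed against the tube; do not let the cam close before the mark, and spare the thin plastic lever: it must never feel more than 40 N. Finish still holding tube and closed lever in the fingers, with the collar at the mark, and leave the dominoes and everything else on the table where they are.

Things in the scene. Friction and masses are not known exactly. Their poses are not given: they have to be found in the camera images.
- grip_point (a point): Where to take the sliding tube: on its centre line, 40 mm from the collar's upper edge, beside the lever's blade, 0.2 m above the table, clear below. x axis: outward and down along tube and rod (they slope 20 degrees down, away from the column); y: level, to the side where the lever is; z: up, square to the tube. The tube weighs 0.4 kg with the phone and slides down if let go.
- collar_edge (a point): Centre of the upper edge face of the black cam collar (the end of the sliding part nearest the stand's column), on the rod's centre line; axes as for grip_point. This edge is to be set at the tape mark. The collar is 22 mm long, 31 mm wide (y) and 36 mm high (z).
- tape_mark (a point): Middle of the length mark: a 10 mm wide band of cream masking tape round the black 18 mm square rod, between collar and column; the point lies on the rod's centre line. The tape is stuck fast and the collar slides over it. x axis outward down the rod. At the start it is 40 to 90 mm up the rod from the collar's edge.
- lever (a joint): Cam lever angle, rad: 0 = closed, flat along the tube (stop); open is larger, 0.5 to 0.7 at the start. Its pin, along z of grip_point, is 30 mm up-rod of grip_point and 18.5 mm to its y side; the free end points down the tube. It is stiff on its pin: 5 N near the free end do not move it. Below 0.45 its cam presses on the rod and clamps the tube; about 13 N near the free end close it with a snap, and it stays closed.
- lever_tip (a point): Middle of the end face of the lever's black plastic blade, 42 mm from pin to free end, 6 mm thick, 18 mm high (along z); x from pin to free end, z along the pin. Closed, its outer face is 21.5 mm from the tube's centre line (34.5 mm across blade and tube); at 0.6 rad the free end's outer edge is 45 mm from the centre line.
- tube: The sliding tube: aluminium, 26 mm square (the side opposite the lever is 13 mm from the centre line), from 22 to 200 mm outward of the collar's edge, with a phone lying level in a clamp under its lower end, from about 110 mm outward of grip_point. Axes as for grip_point, origin at collar_edge.
- stand: The phone stand, fixed: black weighted foot 160 mm across, aluminium column 22 mm thick on its origin's vertical axis, joint block with the rod's start at 290 mm height (top 310 mm, all within 45 mm of the column's axis). Its x axis points level in the direction in which the rod slopes down.
- mug: Blue ceramic mug, 82 mm wide, 95 mm tall, origin under its foot. Leave it.
- glass: Empty clear glass, 72 mm wide, 110 mm tall, origin under its foot. Leave it.
- bell: Chrome desk bell, 86 mm wide, 60 mm tall, origin under it. Leave it.
- coaster: Round bamboo coaster, 100 mm wide, 8 mm thick, origin under it. Leave it.
- case: Open wooden domino case, 60 x 170 x 40 mm, origin under it. Leave it.
- domino0: Red acrylic domino, 24 x 48 x 7.5 mm, number 1 of five lying end to end in a row under the phone; origin under it. Leave it.
- domino1: Red acrylic domino, 24 x 48 x 7.5 mm, number 2 of five lying end to end in a row under the phone; origin under it. Leave it.
- domino2: Red acrylic domino, 24 x 48 x 7.5 mm, number 3 of five lying end to end in a row under the phone; origin under it. Leave it.
- domino3: Red acrylic domino, 24 x 48 x 7.5 mm, number 4 of five lying end to end in a row under the phone; origin under it. Leave it.
- domino4: Red acrylic domino, 24 x 48 x 7.5 mm, number 5 of five lying end to end in a row under the phone; origin under it. Leave it.

How it is judged:
On the way:
1. the tube is held in the fingers with the collar's edge within 6 mm of the middle of the tape, the cam lever still open (distance between collar_edge and tape_mark below 0.006 m and value of joint lever above 0.15 rad and (contact force between the fingers and lever above 1.5 N or (contact force between the fingers and tube_c0 above 1.5 N or contact force between the fingers and tube_c1 above 1.5 N))), for 0.2 s.
At the end, for the whole second after the job is handed in: The collar's edge is within 6 mm of the middle of the tape, the lever is closed (under 0.06 rad), and the fingers still press both on the lever's blade and on the tube or its collar (over 1.5 N each), at rest (distance between collar_edge and tape_mark below 0.006 m and value of joint lever below 0.06 rad and contact force between the fingers and lever above 1.5 N and (contact force between the fingers and tube_c0 above 1.5 N or contact force between the fingers and tube_c1 above 1.5 N) and linear speed of tube below 0.01 m/s); the arm keeps its last pose, push and grip.
It fails at once if the cam was closed (lever under 0.12 rad) with the collar more than 9 mm from the middle of the tape (value of joint lever below 0.12 rad and distance between collar_edge and tape_mark above 0.009 m).
It fails at once if the lever's blade was pressed with more than 40 N (contact force between anything else and lever above 40 N).
It fails at once if a domino, the bell, the mug, the glass, the coaster or the case was moved more than 15 mm (distance of any of mug, glass, bell, coaster, case, domino0, domino1, domino2, domino3, domino4 from where it was at the start of the episode above 0.015 m).
It also fails if it takes over 40 s, if anything falls off the work surface, if the arm or the gripper's body presses on something with over 40 N, if the wrist force passes 120 N, or if a joint passes its speed limit or range.

## Working session

There is one attempt and no reset: what is moved stays moved. The work goes in short steps, each a Python script; the robot and the scene stay as the last script left them, time stands still between calls to the robot, and variables do not carry over. Pictures are saved under pics/ and viewed, on a budget of 10 in all, crops included, one or two more only if the job needs it, and the job is handed in when it is done.

```bash
ls; mkdir -p pics; python3 - <<'E'
from bench import manip
import numpy as np,cv2
for c in("side","top"):
    p,d=manip.grab_frame(c); cv2.imwrite(f"pics/{c}0.png",p[:,:,::-1]); np.savez(f"{c}0.npz",p=p,d=d)
    k=manip.get_calibration(c); print(c,k["camera_matrix"].round(1).tolist(),k["R"].round(3).tolist(),k["t"].round(3).tolist())
    for n in("grip_point","collar_edge","tape_mark","lever_tip","lever","tube","stand","domino2","mug","glass","bell","case","coaster"):
        print(n,[(np.round(x["at"],3).tolist(),round(x["confidence"],2)) for x in manip.look_for(c,n)[:3]])
print(manip.current_time(),manip.current_tcp_rot().round(3).tolist() )
E
```

```text
pics
side [[486.9, 0.0, 278.1], [0.0, 486.9, 210.4], [0.0, 0.0, 1.0]] [[0.834, -0.551, -0.014], [-0.314, -0.455, -0.833], [0.453, 0.7, -0.552]] [-0.449, 0.309, 1.021]
grip_point [([0.567, -0.118, 0.13], 0.75)]
collar_edge [([0.568, -0.122, 0.132], 0.87)]
tape_mark []
lever_tip [([0.598, 0.009, 0.208], 0.61)]
lever [([0.57, -0.12, 0.13], 0.7), ([0.597, 0.009, 0.21], 0.39)]
tube [([0.572, -0.12, 0.13], 0.6)]
stand [([0.556, -0.023, 0.166], 0.87)]
domino2 [([0.557, -0.225, 0.009], 0.72), ([0.555, -0.275, 0.01], 0.66), ([0.568, -0.122, 0.128], 0.56)]
mug []
glass [([0.771, 0.095, 0.076], 0.83)]
bell [([0.758, -0.081, 0.033], 0.94)]
case [([0.555, -0.178, 0.005], 0.63), ([0.698, -0.308, 0.014], 0.56)]
coaster [([0.409, -0.258, 0.006], 0.64)]
top [[402.8, 0.0, 289.4], [0.0, 402.8, 209.5], [0.0, 0.0, 1.0]] [[-0.029, -1.0, 0.009], [-0.981, 0.027, -0.192], [0.192, -0.014, -0.981]] [-0.002, 0.592, 1.185]
grip_point [([0.572, -0.113, 0.107], 0.94)]
collar_edge [([0.568, -0.11, 0.108], 0.98)]
tape_mark [([0.571, -0.108, 0.108], 0.67)]
lever_tip [([0.567, -0.105, 0.105], 0.54)]
lever []
tube [([0.568, -0.114, 0.108], 0.55)]
stand [([0.549, 0.142, 0.105], 0.8), ([0.694, -0.301, 0.007], 0.23)]
domino2 [([0.557, -0.273, 0.007], 0.67), ([0.565, -0.075, 0.006], 0.51), ([0.559, -0.194, 0.008], 0.38)]
mug [([0.287, 0.28, 0.03], 0.92)]
glass []
bell [([0.761, -0.057, 0.039], 0.95)]
case [([0.693, -0.304, 0.006], 0.77), ([0.415, -0.242, 0.006], 0.45)]
coaster [([0.416, -0.239, 0.008], 0.68), ([0.289, 0.283, 0.033], 0.67)]
1.4 [[0.0, 0.236, -0.972], [0.0, -0.972, -0.236], [-1.0, -0.0, -0.0]]
```

View pics/side0.png

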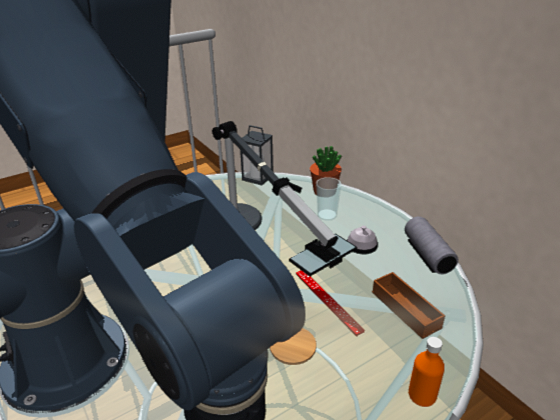

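View pics/top0.png

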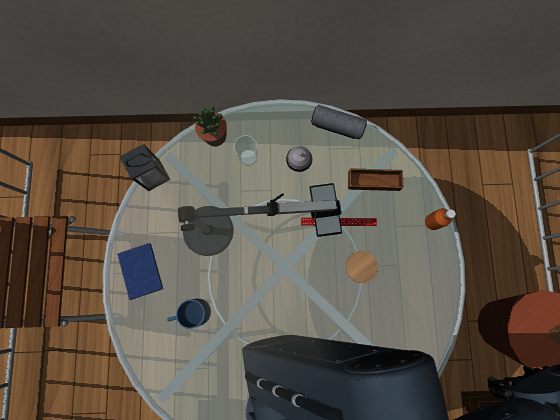

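```bash
cat > h.py <<'E'
import numpy as np
from bench import manip
def cloud(c,d):
    k=manip.get_calibration(c);K,R,t=k["camera_matrix"],np.array(k["R"]),np.array(k["t"])
    v,u=np.mgrid[:d.shape[0],:d.shape[1]]
    P=np.stack([(u-K[0][2])/K[0][0]*d,(v-K[1][2])/K[1][1]*d,d],-1)
    return (P-t)@R
def proj(c,X):
    k=manip.get_calibration(c);x=(np.array(k["R"])@X+k["t"]);x=np.array(k["camera_matrix"])@x
    return x[:2]/x[2]
E
python3 - <<'E'
import numpy as np,cv2
from h import *
S=np.load("side0.npz");T=np.load("top0.npz")
a=cv2.resize(S["p"][110:270,205:365],(600,600),interpolation=cv2.INTER_CUBIC)
b=cv2.resize(T["p"][180:240,170:350],(800,267),interpolation=cv2.INTER_CUBIC)
cv2.imwrite("pics/side0c.png",a[:,:,::-1]);cv2.imwrite("pics/top0c.png",b[:,:,::-1])
C=cloud("top",T["d"])
for u in range(180,350,6):
    v=[(v,*C[v,u].round(3)) for v in range(190,225) if C[v,u,2]>0.1]
    if v: print(u,v[0],v[len(v)//2],v[-1])
E
```

```text
180 (207, np.float64(0.557), np.float64(0.252), np.float64(0.308)) (214, np.float64(0.54), np.float64(0.253), np.float64(0.305)) (221, np.float64(0.524), np.float64(0.254), np.float64(0.299))
186 (206, np.float64(0.559), np.float64(0.238), np.float64(0.307)) (215, np.float64(0.535), np.float64(0.236), np.float64(0.313)) (224, np.float64(0.514), np.float64(0.237), np.float64(0.307))
192 (207, np.float64(0.558), np.float64(0.226), np.float64(0.296)) (216, np.float64(0.535), np.float64(0.224), np.float64(0.301)) (224, np.float64(0.516), np.float64(0.225), np.float64(0.297))
198 (210, np.float64(0.552), np.float64(0.213), np.float64(0.288)) (217, np.float64(0.537), np.float64(0.215), np.float64(0.275)) (224, np.float64(0.534), np.float64(0.235), np.float64(0.184))
204 (204, np.float64(0.353), np.float64(-0.001), np.float64(1.277)) (213, np.float64(0.545), np.float64(0.199), np.float64(0.282)) (224, np.float64(0.543), np.float64(0.23), np.float64(0.124))
210 (209, np.float64(0.556), np.float64(0.185), np.float64(0.275)) (213, np.float64(0.546), np.float64(0.185), np.float64(0.278)) (216, 
[... 3611 characters left out ...]
t64(0.574), np.float64(-0.114), np.float64(0.173)) (224, np.float64(0.537), np.float64(-0.119), np.float64(0.106))
330 (190, np.float64(0.64), np.float64(-0.142), np.float64(0.103)) (207, np.float64(0.574), np.float64(-0.131), np.float64(0.17)) (224, np.float64(0.536), np.float64(-0.136), np.float64(0.109))
336 (198, np.float64(0.615), np.float64(-0.159), np.float64(0.101)) (211, np.float64(0.573), np.float64(-0.155), np.float64(0.113)) (223, np.float64(0.539), np.float64(-0.154), np.float64(0.106))
348 (198, np.float64(0.353), np.float64(-0.001), np.float64(1.277)) (198, np.float64(0.353), np.float64(-0.001), np.float64(1.277)) (198, np.float64(0.353), np.float64(-0.001), np.float64(1.277))
```

View pics/side0c.png

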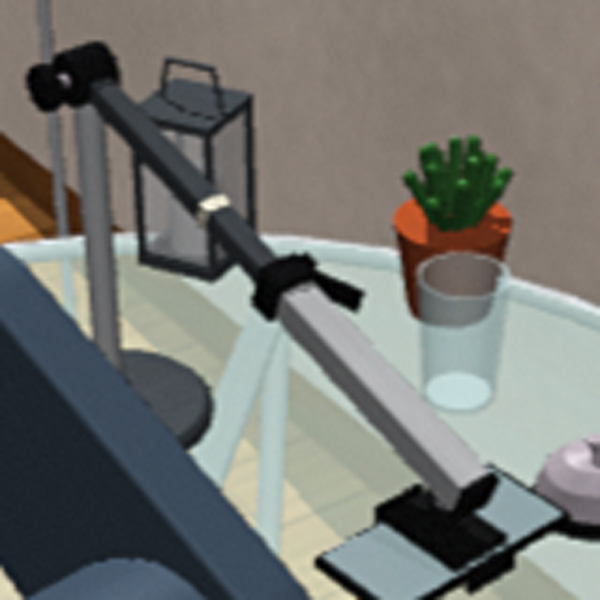

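View pics/top0c.png

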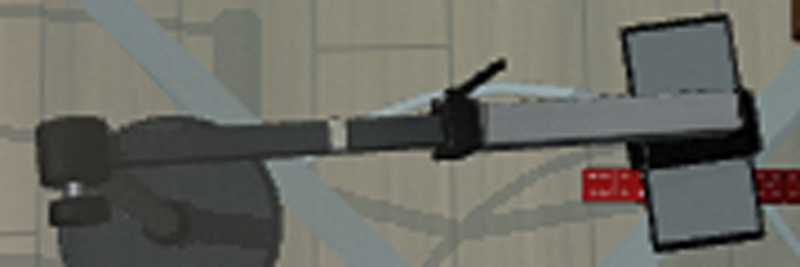

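```bash
cat >> h.py <<'E'
from scipy.optimize import least_squares
def frame(yaw):
    c,s=np.cos(yaw),np.sin(yaw);a=np.radians(20)
    x=np.array([c*np.cos(a),s*np.cos(a),-np.sin(a)]);y=np.array([-s,c,0]);return np.stack([x,y,np.cross(x,y)],1)
def sdf(q,h):
    d=np.abs(q)-h
    return np.linalg.norm(np.maximum(d,0),axis=1)+np.minimum(d.max(1),0)
def fit(Ps,p0=(-1.47,0,0),edge=None):
    # origin near collar edge; Ps: clouds; returns yaw,y0,z0 about O
    O=edge
    def sel(P):
        Q=(P.reshape(-1,3)-O)@frame(p0[0]);m=(np.abs(Q[:,1])<.024)&(np.abs(Q[:,2])<.024)
        P=P.reshape(-1,3)[m];Q=Q[m];r=(Q[:,0]>-.14)&(Q[:,0]<-.012);t=(Q[:,0]>.055)&(Q[:,0]<.15)
        return P[r],P[t]
    R,T=zip(*[sel(P) for P in Ps]);R=np.vstack(R);T=np.vstack(T)
    def f(p):
        F=frame(p[0]);o=np.array([p[1],p[2]])
        return np.r_[sdf(((R-O)@F)[:,1:]-o,.009),sdf(((T-O)@F)[:,1:]-o,.013)]
    s=least_squares(f,p0,loss="soft_l1",f_scale=.002,x_scale=[.1,.01,.01]);return s.x,len(R),len(T),np.median(np.abs(f(s.x)))
E
python3 - <<'E'
import numpy as np
from h import *
S=np.load("side0.npz");T=np.load("top0.npz")
Cs,Ct=cloud("side",S["d"]),cloud("top",T["d"])
O=np.array([.562,.036,.21])
for n,P in(("both",[Cs,Ct]),("top",[Ct]),("side",[Cs])):
    s=fit(P,edge=O);p=s[0];s=fit(P,p0=p,edge=O);print(n,s)
    if n=="both": b=s[0]
    F=frame(s[0][0]);Oc=O+F@[0,s[0][1],s[0][2]];print(Oc)
F=frame(b[0]);Oc=O+F@[0,b[1],b[2]]
# profiles of brightness along the top line of the rod (z=+9mm), both cameras
for c,I in(("top",T["p"]),("side",S["p"])):
    out=[]
    for s in np.arange(-.09,.05,.002):
        u=proj(c,Oc+F@[s,0,.009]);out.append((int(round(s*1000)),int(I[int(round(u[1])),int(round(u[0]))].mean())))
    print(c,out,proj(c,Oc))
for n,C in(("top",Ct),("side",Cs)):   # lever points
    Q=(C.reshape(-1,3)-Oc)@F;m=(Q[:,1]>.022)&(Q[:,1]<.06)&(np.abs(Q[:,0]-.03)<.04)&(np.abs(Q[:,2])<.02)
    Q=Q[m]*1000;print(n,Q[np.argsort(Q[:,1])][::max(1,len(Q)//14)].round().astype(int).tolist())
E
```

```text
both (array([-1.46303799,  0.00253453,  0.0052046 ]), 791, 878, np.float64(0.0009454158012730616))
[0.56471127 0.03450284 0.21489072]
top (array([-1.46105373,  0.00277545,  0.00462876]), 374, 333, np.float64(0.0009107751376482513))
[0.56493214 0.03473037 0.21434961]
side (array([-1.46296505,  0.00239016,  0.00572062]), 417, 545, np.float64(0.0008702504213662643))
[0.56458685 0.03431203 0.21537562]
top [(-90, 60), (-88, 60), (-86, 62), (-84, 60), (-82, 59), (-80, 59), (-78, 63), (-76, 111), (-74, 147), (-72, 147), (-70, 143), (-68, 145), (-66, 51), (-64, 51), (-62, 55), (-60, 56), (-58, 56), (-56, 56), (-54, 55), (-52, 54), (-50, 54), (-48, 55), (-46, 54), (-44, 53), (-42, 53), (-40, 52), (-38, 52), (-36, 52), (-34, 52), (-32, 51), (-30, 51), (-28, 51), (-26, 48), (-24, 51), (-22, 48), (-20, 49), (-18, 50), (-16, 48), (-14, 48), (-12, 47), (-10, 47), (-8, 29), (-6, 29), (-4, 20), (-2, 29), (0, 29), (2, 22), (4, 19), (6, 20), (8, 20), (10, 19), (12, 16), (14, 16), (16, 22), (18, 57), (20, 57), (22, 84), (24, 120), (26, 116), (28, 115), (30, 116), (32, 116), (34, 116), (36, 114), (38, 1
[... 737 characters left out ...]
9), (30, 176), (32, 176), (34, 176), (36, 176), (38, 176), (40, 178), (42, 177), (44, 179), (46, 177), (48, 178)] [278.32297712 184.32720276]
top [[14, 25, 8], [11, 25, 8], [18, 25, 5], [21, 25, 4], [22, 26, 11], [19, 27, 10], [13, 27, 11], [17, 27, 7], [22, 29, 10], [26, 30, 8], [21, 30, 7], [18, 30, 6], [26, 32, 10], [32, 32, 8], [30, 33, 5], [25, 33, 5], [36, 34, -11], [35, 34, 10], [33, 35, 7], [30, 35, 6], [27, 35, 7], [34, 36, 12], [39, 37, 8], [33, 38, 8], [36, 40, 8], [40, 41, 7]]
side [[18, 23, 0], [20, 24, 1], [24, 25, 8], [22, 26, 10], [11, 27, 5], [29, 29, -7], [30, 30, 8], [31, 31, 2], [30, 32, -7], [40, 33, -5], [34, 33, -3], [40, 34, 9], [38, 35, 3], [38, 36, -2], [44, 38, 0]]
```

```bash
cat >> h.py <<'E'
F=frame(-1.463);Oc=np.array([.5647,.0345,.2149]);XE=-.0055
def att(sg): return np.stack([-F[:,2],sg*F[:,1],np.cross(-F[:,2],sg*F[:,1])],1)
SG=1
def pos(s,y,z): return Oc+F@[s,y,z]   # TCP position in rod frame
def st(msg=""):
    f=F.T@np.array(manip.current_force());q=F.T@(np.array(manip.current_ee_pos())-Oc)
    print(msg,"t%.2f"%manip.current_time(),"f",f.round(1),"q",(q*1e3).round(1),"w%.1f"%(85*manip.current_grip_width()),flush=True);return f,q
E
python3 - <<'E'
from h import *
P=pos(XE+.04,.015,-.023+.11)
q0=manip.current_qpos();up=np.array(manip.current_ee_pos())+[0,0,.1];
for sg in(1,-1): print(sg,np.round(manip.inverse_kinematics(P,att(sg)) if manip.inverse_kinematics(P,att(sg)) is not None else 0,2),np.round(manip.inverse_kinematics(pos(XE-.03,.015,-.023),att(sg)) if manip.inverse_kinematics(pos(XE-.03,.015,-.023),att(sg)) is not None else 0,2))
print(P,F.round(3).tolist())
E
```

```text
1 [-0.27  0.42  1.45  0.33  1.41 -0.45] [-0.1   0.46  1.6   0.37  1.18 -0.37]
-1 [-0.27  0.42  1.45  0.33  1.41  2.69] [-0.1   0.46  1.6   0.37  1.18  2.77]
[ 0.58630221 -0.02570044  0.28485356] [[0.101, 0.994, 0.037], [-0.934, 0.108, -0.34], [-0.342, 0.0, 0.94]]
```

```bash
python3 - <<'E'
from h import *
import cv2
manip.move_ptp(pos(XE+.04,.017,-.023+.11),att(1)); st("pre")
manip.move_l(pos(XE+.04,.017,-.023),max_speed=.12); st("down")
manip.set_gripper(64/85,20); st("64")
out=[]
for c,r in(("top",(180,240,230,320)),("side",(140,240,215,365))):
    p,d=manip.grab_frame(c);np.savez(c+"1.npz",p=p,d=d)
    a=p[r[0]:r[1],r[2]:r[3]];out.append(cv2.resize(a,(600,int(600*a.shape[0]/a.shape[1])),interpolation=cv2.INTER_CUBIC))
o=np.vstack(out);o=cv2.resize(o,None,fx=.7,fy=.7);cv2.imwrite("pics/b.png",o[:,:,::-1]);print(o.shape)
E
```

```text
pre t3.83 f [-0.1 -0.8  0.2] q [35.3 16.8 87.2] w85.1
down t4.89 f [-0.3 -0.4 -0.9] q [ 34.5  17.4 -22.2] w84.7
64 t5.24 f [ 0.2  0.2 -1.2] q [ 34.5  17.1 -22.8] w64.2
(560, 420, 3)
```

View pics/b.png

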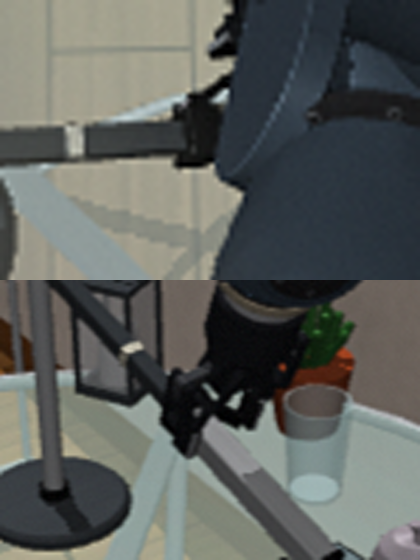

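```bash
python3 - <<'E'
from h import *
f0=np.mean([F.T@np.array(manip.current_force()) for _ in range(5)],0);print(f0)
y=.0170
for i in range(8):
    y+=.001; manip.move_l(pos(XE+.04,y,-.023),max_speed=.02); f,q=st("%.1f"%(y*1e3))
    if f[1]-f0[1]<-2.5: break
E
```

```text
[0.59267794 0.31192849 0.59793972]
18.0 t5.59 f [-0.3 -0.1  0.4] q [ 34.5  18.  -23.1] w63.9
19.0 t5.84 f [-0.3 -6.7  3.7] q [ 34.5  18.  -23.2] w64.1
```

```bash
python3 - <<'E'
from h import *
yt=-13.95
for w in (61,59,58,57,56,55):
    manip.move_l(pos(XE+.04,(yt+w/2+.4)/1e3,-.023),max_speed=.03)
    manip.set_gripper(w/85,20); f,q=st("w%.1f y%.1f"%(w,yt+w/2+.4))
    if f[1]>-.5 and w<61: break
E
```

```text
w61.0 y16.9 t6.31 f [ 0.6 -6.1  3.4] q [ 34.5  16.6 -22.9] w61.1
w59.0 y16.0 t6.78 f [ 0.4 -4.8  3.8] q [ 34.5  15.6 -23. ] w59.2
w58.0 y15.5 t7.24 f [ 0.5 -5.3  3.3] q [ 34.5  15.1 -23. ] w58.2
w57.0 y15.0 t7.71 f [-0.4 -4.8  4. ] q [ 34.5  14.6 -23. ] w57.2
w56.0 y14.5 t8.18 f [-0.4 -5.2  3.5] q [ 34.5  14.1 -23. ] w56.2
w55.0 y14.0 t8.64 f [ 0.  -5.   2.5] q [ 34.5  13.6 -23. ] w54.7
```

```bash
python3 - <<'E'
from h import *
yt=-13.95
for w in (54.5,54,53.5,53):
    manip.move_l(pos(XE+.04,(yt+w/2+.3)/1e3,-.023),max_speed=.03)
    manip.set_gripper(w/85,20); f,q=st("w%.1f y%.1f"%(w,yt+w/2+.3))
    if f[1]>-2: break
E
```

```text
w54.5 y13.6 t9.11 f [ 0.1 -4.4  4.7] q [ 34.5  13.4 -22.9] w54.5
w54.0 y13.4 t9.57 f [ 0.5 -5.4  5. ] q [ 34.5  13.2 -22.9] w54.3
w53.5 y13.1 t10.04 f [ 0.  -5.1  7.3] q [ 34.5  13.  -22.8] w53.8
w53.0 y12.9 t10.51 f [-0.5 -5.3  7.6] q [ 34.6  12.8 -22.7] w53.1
```

```bash
python3 - <<'E'
from h import *
for y,z in((12.6,-22.5),(12.2,-22.0),(11.8,-22)):
    manip.move_l(pos(XE+.04,y/1e3,z/1e3),max_speed=.03); f,q=st("y%.1f z%.1f"%(y,z))
    if f[1]>-.3: break
E
```

```text
y12.6 z-22.5 t10.76 f [ 1.5 -0.2  1.9] q [ 34.6  12.7 -22.6] w53.3
```

```bash
cat >> h.py <<'E'
def edge(tag=""):
    "distances (mm) along rod, z=9 line, of tape span and first dark run: top & side"
    r=[]
    for c in("top","side"):
        I=manip.grab_frame(c)[0];np.save(c+"_last.npy",I);G=I.mean(2).astype(np.float32)
        s=np.arange(-.09,.05,.0005);uv=np.array([proj(c,Oc+F@[x,0,.009]) for x in s],np.float32)
        import cv2
        v=cv2.remap(G,uv[:,:1].copy(),uv[:,1:].copy(),cv2.INTER_LINEAR)[:,0]
        b=s[v>(100 if c=="top" else 110)];b=b[b<-.05];k=(s>-.075)&(v<(38 if c=="top" else 40));dk=s[k]
        r+=[(c,(b[[0,-1]]*1e3).round(1).tolist() if len(b) else None,round(dk[0]*1e3,1) if len(dk) else None)]
    print(tag,r,flush=True);return r
E
python3 - <<'E'
from h import *
edge("before")
manip.move_l(pos(XE+.028,.0126,-.0225),max_speed=.06); st("up12"); edge("after")
E
```

```text
before [('top', [-76.5, -66.0], np.float64(-7.0)), ('side', [-74.5, -64.5], np.float64(-25.0))]
up12 t11.21 f [ 1.5  0.1 -0. ] q [ 22.   12.7 -22.6] w53.3
after [('top', [-76.5, -66.0], np.float64(-19.0)), ('side', [-74.5, -64.5], np.float64(-39.0))]
```

```bash
python3 - <<'E'
from h import *
import cv2
manip.move_l(pos(XE+.028-.045,.0126,-.0225),max_speed=.06); st("up57"); edge("after")
out=[]
for c,r in(("top",(195,225,235,270)),("side",(145,195,240,300))):
    p=np.load(c+"_last.npy");a=p[r[0]:r[1],r[2]:r[3]];out.append(cv2.resize(a,(500,int(500*a.shape[0]/a.shape[1])),interpolation=cv2.INTER_CUBIC))
o=np.vstack(out);o=cv2.resize(o,None,fx=.7,fy=.7);cv2.imwrite("pics/c.png",o[:,:,::-1])
E
```

```text
up57 t12.21 f [ 0.2  2.9 -4. ] q [-22.4  12.7 -22.6] w52.9
after [('top', [-76.5, -66.0], np.float64(-62.0)), ('side', None, np.float64(-75.0))]
```

View pics/c.png

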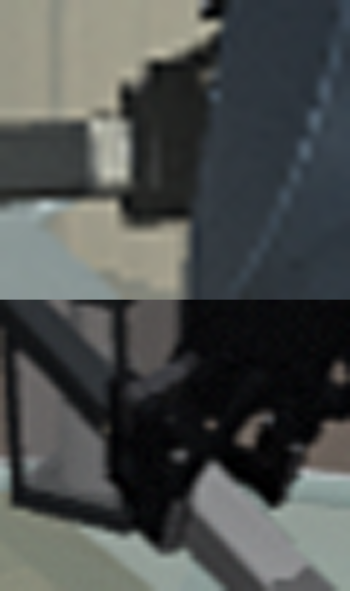

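```bash
python3 - <<'E'
from h import *
s=XE-.017
for i in range(3):
    s-=.0045 if i==0 else .0015
    manip.move_l(pos(s,.0126,-.0225),max_speed=.04); st("s"); b=edge()[0][1]
    if b and b[1]<-70.5: break
E
```

```text
s t12.57 f [ 0.4  3.8 -3.3] q [-27.2  12.7 -22.5] w53.2
 [('top', [-76.5, -69.0], np.float64(-62.5)), ('side', None, np.float64(-75.0))]
s t12.92 f [ 0.3  4.3 -4.7] q [-28.6  12.6 -22.5] w53.0
 [('top', [-76.5, -70.0], np.float64(-67.5)), ('side', None, np.float64(-75.0))]
s t13.27 f [ 0.6  4.6 -3.3] q [-30.1  12.7 -22.5] w53.2
 [('top', [-76.5, -71.5], np.float64(-65.0)), ('side', None, np.float64(-75.0))]
```

```bash
python3 - <<'E'
from h import *
s=XE-.0245;y=13.0
manip.move_l(pos(s,y/1e3,-.0225),max_speed=.03);manip.dwell(.3);f,q=st("bal");edge()
w=53.
for i in range(14):
    w-=1.5;y+=-.75+np.clip((f[1]+1)/12,-.5,.5)
    manip.move_l(pos(s,y/1e3,-.0225),max_speed=.03);manip.set_gripper(w/85,20);f,q=st("w%.1f y%.2f"%(w,y))
    if i%2==0:
        b=edge()[0][1]
        if b is None or abs(b[1]+71.5)>3: print("STOP edge");break
    if abs(f[1])>12 or 85*manip.current_grip_width()-w>1.5: print("STOP");break
E
```

```text
bal t13.92 f [ 1.1 -2.3 -0.2] q [-30.   12.7 -22.5] w53.0
 [('top', [-76.5, -71.5], np.float64(-64.5)), ('side', None, np.float64(-75.0))]
w51.5 y12.14 t14.48 f [ 1.3 -2.5  4.8] q [-30.   12.  -22.1] w51.8
 [('top', [-76.5, -71.5], np.float64(-64.5)), ('side', None, np.float64(-75.0))]
w50.0 y11.27 t15.05 f [ 2.6 -0.6  6.7] q [-30.   11.2 -22.1] w50.1
w48.5 y10.55 t15.52 f [ 2.  -1.3  7.6] q [-30.   10.5 -22. ] w48.9
 [('top', [-76.5, -72.5], np.float64(-70.0)), ('side', None, np.float64(-75.0))]
w47.0 y9.77 t16.08 f [ 1.6 -1.2  9.4] q [-29.9   9.7 -22. ] w47.3
w45.5 y9.01 t16.55 f [ 3.1 -0.5  9. ] q [-29.8   8.9 -22. ] w45.9
 [('top', [-76.0, -74.5], np.float64(-64.5)), ('side', None, np.float64(-75.0))]
w44.0 y8.30 t17.12 f [ 3.2 -1.4  8.7] q [-29.8   8.2 -21.9] w44.1
w42.5 y7.52 t17.58 f [ 3.3 -2.   9.5] q [-29.7   7.4 -22. ] w42.3
 [('top', [-76.0, -74.0], np.float64(-67.5)), ('side', None, np.float64(-75.0))]
w41.0 y6.68 t18.15 f [ 3.5 -1.1  7.8] q [-29.7   6.7 -22. ] w41.3
w39.5 y5.92 t18.62 f [ 4.1 -1.7  7.3] q [-29.7   5.9 -22.1] w39.1
 [('top', [-76.0, -74.5], np.float64(-67.5)), ('side', None, np.float64(-75.0))]
w38.0 y5.12 t19.18 f [1.9 0.6 4.9] q [-29.8   5.1 -22.2] w38.3
w36.5 y4.50 t19.65 f [3.7 0.1 7.9] q [-29.8   4.4 -22.2] w36.7
 [('top', [-76.0, -74.5], np.float64(-67.5)), ('side', None, np.float64(-75.0))]
w35.0 y3.84 t20.22 f [ 3.5 -0.6  6.8] q [-29.9   3.6 -22.3] w35.0
w33.5 y3.12 t20.68 f [2.5 0.  5. ] q [-29.9   3.1 -22.4] w34.1
 [('top', [-76.0, -74.5], np.float64(-66.0)), ('side', None, np.float64(-75.0))]
w32.0 y2.46 t21.25 f [2.5 4.1 3.5] q [-29.9   3.  -22.3] w33.4
```

```bash
python3 - <<'E'
from h import *
import cv2
st();p=np.load("top_last.npy")
for c in("top_last",): 
    for v in range(206,214): print(v,np.load(c+".npy")[v,240:256].mean(1).astype(int).tolist() if 0 else np.load(c+".npy")[v,240:256].mean(1).round().astype(int).tolist())
T=np.load("top0.npz")["p"]
for v in range(206,214): print("0",v,T[v,240:256].mean(1).round().astype(int).tolist())
for x in(-.0763,-.0713,-.0663): print(x,proj("top",Oc+F@[x,0,.009]).round(2))
o=np.hstack([cv2.resize(I[195:225,232:267],(350,300),interpolation=cv2.INTER_NEAREST) for I in(T,p)])
cv2.imwrite("pics/d.png",o[:,:,::-1])
E
```

```text
t21.25 f [2.5 4.1 3.5] q [-29.9   3.  -22.3] w33.4
206 [141, 151, 152, 45, 34, 34, 44, 36, 37, 36, 34, 33, 34, 37, 57, 57]
207 [74, 76, 69, 81, 176, 29, 37, 38, 35, 39, 37, 34, 33, 35, 59, 56]
208 [59, 59, 57, 75, 145, 49, 49, 39, 37, 36, 35, 36, 34, 42, 58, 55]
209 [62, 60, 59, 67, 114, 52, 45, 38, 37, 36, 36, 34, 35, 52, 57, 56]
210 [62, 62, 62, 71, 120, 85, 44, 39, 36, 36, 37, 34, 35, 49, 59, 57]
211 [62, 62, 62, 69, 117, 85, 41, 39, 37, 37, 37, 34, 38, 59, 55, 59]
212 [62, 64, 60, 65, 96, 82, 40, 41, 39, 36, 37, 36, 34, 60, 57, 58]
213 [56, 56, 50, 53, 81, 82, 38, 43, 40, 40, 36, 36, 40, 61, 57, 56]
0 206 [125, 134, 140, 132, 108, 87, 117, 135, 107, 105, 78, 88, 95, 98, 96, 70]
0 207 [68, 69, 64, 76, 157, 145, 142, 112, 52, 57, 56, 55, 55, 52, 53, 51]
0 208 [57, 56, 54, 67, 132, 145, 142, 119, 51, 55, 54, 56, 58, 52, 53, 52]
0 209 [58, 59, 57, 62, 109, 146, 144, 144, 51, 56, 57, 56, 55, 55, 55, 55]
0 210 [62, 61, 59, 64, 111, 147, 144, 145, 51, 56, 55, 57, 57, 57, 55, 55]
0 211 [62, 58, 59, 63, 111, 152, 148, 139, 51, 56, 58, 56, 57, 57, 56, 54]
0 212 [59, 61, 59, 59, 94, 154, 153, 143, 47, 56, 58, 56, 55, 58, 55, 51]
0 213 [54, 56, 49, 51, 73, 104, 93, 84, 46, 38, 40, 37, 34, 34, 32, 31]
-0.0763 [243.68 209.75]
-0.0713 [245.54 209.63]
-0.0663 [247.4  209.52]
```

View pics/d.png

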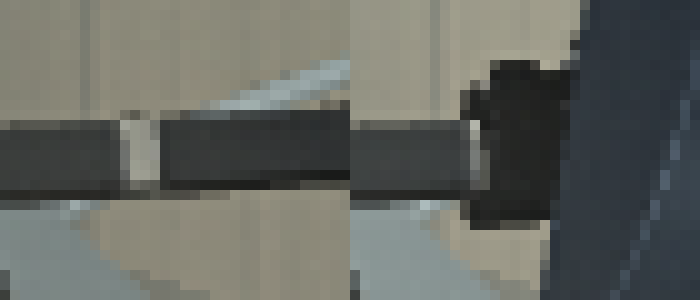

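```bash
python3 - <<'E'
from h import *
s=XE-.0245
manip.move_l(pos(s,.0029,-.0225),max_speed=.03);st("bal");manip.set_gripper(28/85,24);f,q=st("grip");manip.dwell(.2);f,q=st();edge()
y=.0029+np.clip(f[1]/12,-.5,.5)/1e3
manip.move_l(pos(s,y,-.0225),max_speed=.03);manip.dwell(.2);st("y%.2f"%(y*1e3));edge()
I=np.load("top_last.npy");print(I[206:214,242:248].mean(2).round().astype(int).tolist())
for c in("top","side"):
    for n in("domino2","bell","glass","coaster","case","mug"): print(c,n,[(np.round(x["at"],3).tolist(),round(x["confidence"],2)) for x in manip.look_for(c,n)[:1]])
E
```

```text
bal t21.50 f [2.8 0.9 5.5] q [-30.    3.1 -22.3] w33.9
grip t21.72 f [2.7 1.1 7.6] q [-30.    3.  -22.3] w33.5
 t21.92 f [3.7 1.  7.6] q [-30.    3.  -22.3] w33.8
 [('top', [-76.0, -74.5], np.float64(-64.5)), ('side', None, np.float64(-75.0))]
y2.98 t22.47 f [1.8 0.1 8. ] q [-30.    3.  -22.3] w33.9
 [('top', [-76.0, -74.5], np.float64(-67.5)), ('side', None, np.float64(-75.0))]
[[153, 45, 36, 36, 43, 37], [68, 82, 176, 32, 37, 38], [60, 72, 144, 50, 47, 37], [60, 70, 116, 50, 45, 38], [61, 68, 121, 84, 43, 37], [61, 69, 116, 87, 42, 39], [63, 66, 95, 81, 40, 39], [49, 51, 80, 83, 39, 42]]
top domino2 []
top bell [([0.771, -0.064, 0.042], 0.91)]
top glass [([0.791, 0.111, 0.062], 0.9)]
top coaster [([0.416, -0.239, 0.009], 0.91)]
top case [([0.696, -0.302, 0.003], 0.86)]
top mug [([0.289, 0.28, 0.032], 0.75)]
side domino2 [([0.556, -0.275, 0.008], 0.67)]
side bell [([0.757, -0.079, 0.03], 0.89)]
side glass [([0.771, 0.09, 0.08], 0.58)]
side coaster [([0.408, -0.25, 0.008], 0.84)]
side case []
side mug [([0.286, 0.243, 0.065], 0.79)]
```

```bash
python3 - <<'E'
from h import *
st("end");manip.sign_off()
E
```

```text
end t23.17 f [ 2.8 -0.2  7.3] q [-30.    3.  -22.3] w33.6
the job is handed in; nothing more can be done
```

I took the tube at the open lever with the fingers balanced on both sides. I slid it 64.5 mm up the rod, to where the top picture put the collar's edge at the middle of the tape. I then closed the lever in 1.5 mm steps, shifting the arm with the fingers, and handed the job in at 23.2 s still gripping.

What the last checks showed:
- **Grip:** the fingers stopped at 33.6–33.9 mm with 28 mm commanded and the effort set to 24 N. The nominal width over tube and closed blade is 34.5 mm, so the lever reads as fully closed. I had no direct reading of the lever's angle.
- **Forces:** the net sideways force on the tool was about 0 N, with 7–8 N upward and 2–4 N along the rod. The net sideways force stayed below 7 N in every reading. The force on the blade itself was not measured. I kept it under 40 N by closing in small steps and limiting the effort to 24 N.
- **Collar position:** the collar crept up the rod while the lever closed. The last top picture shows about 2.6 mm of the 10 mm tape still uncovered, so the edge is about 2.4 mm past the middle (±1 mm, limit 6 mm). I left it there because the cam was already clamped. The side camera could not confirm this, because the fingers hid the tape.
- **Other objects:** bell, coaster, case and the one domino I looked up are where they were, within the network's error. The glass was found in both cameras at about its starting place, but they differ by about 2 cm. The mug matched its start position from above; the side camera put it about 4 cm off, but had not seen it at the start. The other four dominoes were not checked one by one.

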